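# Hang the reorder tag over the empty bin

### The arm

A 6-joint arm with a two-finger parallel gripper is mounted at the origin on the work surface. World frame = base frame: x ahead of the robot, y to its left, z up, the work surface at z = 0. Lengths are in m, angles in rad, forces in N, time in s.
With the tool pointing down it reaches from about 0.35 to 0.775 m from the base axis. Payload 5.5 kg.
Tool frame: the origin (TCP) lies at the very end of the fingers, on their centre line; the grasp point (between the pads) lies 19 mm behind it; z points along the fingers, x is the direction in which the jaws open and shut, and the axes are right-handed (so a half turn about z gives the same grasp; the last joint's range is limited). The gripper opens to 85 mm and grips with 20 to 120 N. Pads are 22 mm wide; open, the fingers measure 114 mm over their backs; the gripper's body (76 mm by 85 mm) begins 54 mm behind the grasp point. The pads swing forward as they close: fully open they stand 13 mm farther back than shut.
Start: joints at [1.097, 0.313, 0.046, 1.304, 0, 1.431], TCP at [0.188, 0.543, 0.231] pointing down, gripper open.
Joint ranges: [-2.76, 2.76], [-0.86, 1.69], [-1.03, 1.26], [-2.2, 2.34], [-1.47, 1.5], [-3.14, 3.14]. Speed limits (rad/s): [2.57, 2.57, 3.14, 3.14, 3.14, 3.14].

### API

Orientations are given as a unit quaternion [w, x, y, z].
In Python, from workcell import monitor, eyes, ticket gives the robot as it stands.
- The arm moves only by the tool send_rows, never from a script. Its argument "targets" is a list of rows, each a list of 5 numbers: the shift along the world's x, y, z in m, then the turn about the world's z in degrees, then the closure in counts, from 0 (fully open) to 255 (shut). A call has 1 to 12 rows; each row shifts and turns the commanded pose from where the row before left it; what a row does not reach is not made up. A row lasts 1/10 s, in which the tool goes at most 50 mm and 8.59 degrees, less where a joint would pass 70% of its speed; a pose out of reach is approached as far as the arm can. A call is refused whole if a number of a shift passes 0.05 or a number of a turn 8.59, either way. A call with a gripper value outside its range is refused whole. The fingers move at their own pace and stop on an object; "newtons" is the grip in N (left out, the last holds). Time passes only in rows, so rows that do not move let the fingers close. It gives the time, the measured TCP pose, the force and the opening at its end, in the units of the state.
- monitor.get_state(): the state, without advancing time (a new reading comes with each control period).
- eyes.read_camera(name): name is "scene" or "top" or "wrist"; returns a dict with "img" (480x640x3 uint8, red, green, blue), "z_map" (480x640 float32, m along the optical axis (not along the pixel's ray), 0 where there is no reading), "camera_matrix" (3x3 intrinsics, pixels), "pose" (4x4, takes a point from camera to world coordinates); the wrist camera has in their place "T_tool_cam" (4x4, takes a point from camera to tool coordinates, whose origin is the TCP and whose axes are the tool frame's). Camera axes: x right, y down, z forward; pixel columns grow to the right and rows downward; lengths in m; the calibration is good to about 2 mm. A picture is of the moment at which its call begins: read the wrist's pose just before it.
- ticket.hand_in(): hands the job in, once; it reports no verdict.
Trained networks look in the newest picture that a camera, given by its name, has taken for a name from the list of things; names that differ only in an ending like _2 or _b are one class to them, and where a whole thing is asked for, a point or a joint stands for the part that bears it (a point fixed in the world has none). Each returns a list of dicts, best first, with "conf" (0 to 1); they miss things now and then, are a little off and sometimes report something else, mostly with a low value. They report only what shows in the picture. A call takes as long as a camera call. They do not tell look-alikes from the thing itself.
- eyes.spot_in(name, camera): "xyz" ([x, y, z] in m, in world coordinates, good to about 4 mm: the middle of the surface that is visible of it).
- eyes.tip_of(name, camera): "xyz" ([x, y, z] in m, in world coordinates, good to about 4 mm: a listed point, or the origin of a listed thing).
The state is a dict: "clock": time; "joint_pos": joint angles; "qvel": joint speeds; "tau": joint torques, N m; "tcp_pos": TCP position; "orientation": TCP orientation; "wrist_force": force on the tool from outside, world axes, zero at the start; "ft_torque": the same for the moment, N m; "finger_gap": finger opening in m.
Only numpy, scipy, OpenCV 4.12 (cv2) and the standard library are available. Lean on these libraries where they do the work, as an engineer would, in place of code of your own. Each camera call takes 0.05 s, during which the arm holds its last target.

### The job

The stockroom's empty bin needs its yellow reorder tag. Take the yellow tag from the parking stand, hang it over the green sleeve at the end of the rail and let go of it; then slide it along the rail, without lifting it off, until it hangs still, centred on the empty red bin. Leave the white tag on its stand and everything else on the table where it is.

Things in the scene. Friction and masses are not known exactly. Their poses are not given: they have to be found in the camera images.
- tag: yellow reorder tag, loose, about 130 g: a rigid saddle hanger, open at the bottom, that sits by its weight on a 14 mm round bar. Origin on the bar's axis when hung; y along the bar, z up. Yellow plate 70 mm wide (y) at x = -17 mm and metal leg 60 mm wide at x = +17 mm, each 3 mm thick and reaching 65 mm below the origin, with steel foot weights outside (out to x = -24, +24 mm). Mouth between the legs 31 mm. It hangs level, a few degrees either way.
- tag_roof (a point): top of the yellow tag's metal roof, 12 mm above the tag's origin, at the foot of its post. The roof is two plates, 60 mm along the bar, that fall 30 degrees to either side, so the tag centres itself across the bar. It slides along the bar against ordinary friction when the post is pushed along y low down, near the roof.
- tag_post (a point): centre of the top of the yellow tag's square grip post, 20 x 20 mm (sides along the tag's x and y), which stands from the roof (9 mm above the tag's origin) up to 56 mm above the origin
- tag_white: white tag, loose, same shape, size and frame as the yellow one, on the same parking stand 110 mm from it; leave alone
- stand: fixed parking stand where both tags hang at the start: round bar, diameter 14 mm, along the stand's y, 250 mm long, axis 120 mm above the table, end posts (16 x 12 mm) flush with the bar's top. Origin on the table under the bar's middle. The tags hang 55 mm either side of the middle; which is on which side varies.
- rail_mid (a point): middle of the fixed rail, on its axis, 170 mm above the table: a round aluminium bar, diameter 14 mm, along this frame's y, between two posts (16 x 12 mm) at y = -230 and +230 mm whose tops are flush with the bar's top. z is up, x points across the rail, away from the robot.
- sleeve_mid (a point): middle of the green sleeve on the rail, on the rail's axis, 155 mm from rail_mid towards its +y end (the robot's left); the green part is 100 mm long (105 to 205 mm from rail_mid) and as thick as the rest of the rail. Axes as rail_mid.
- bin_empty: the empty red open-fronted bin, fixed, 150 mm long (its x, across the rail), 88 mm wide (its y, along the rail), 75 mm high; origin at the centre of its underside, 85 mm beyond the rail's line. The tag belongs where the bin's middle line (its y = 0) crosses the rail. The three bins stand side by side, 95 mm apart, in varying order.
- bin_nuts: red bin like the empty one, fixed, full of steel nuts; same origin
- bin_cartons: red bin like the empty one, fixed, holding three small white cartons; same origin
- carton: loose cardboard carton, 120 x 100 x 80 mm, origin at the centre of its underside, on the table far to the right; leave alone
- tape: loose orange roll of tape, diameter 100 mm, 48 mm high, lying flat; origin at the centre of its underside; leave alone
- black_box: loose black box, 90 x 70 x 50 mm, origin at the centre of its underside; leave alone
- screwdriver: loose screwdriver lying on the table to the right near the robot, 200 mm or so long, along its own x; leave alone
Things that resemble listed ones, but are neither listed nor needed, are in the scene too. Leave any purple look-alike of the tag alone. Leave any pink look-alike of the bin_empty alone.

How it is judged:
On the way, in this order (a step that is already met when the one before it is completed fails the run):
1. the yellow tag hangs on the green sleeve of the rail, let go by the gripper (x of tag in the frame of rail_mid between -0.008 and 0.008 m and z of tag in the frame of rail_mid between -0.008 and 0.008 m and angle between tag's own z axis and vertical below 0.3 rad and y of tag in the frame of rail_mid between 0.105 and 0.205 m and contact force between the fingers and tag below 0.05 N), for 0.2 s.
2. the tag has been slid off the green sleeve, still hanging on the rail (x of tag in the frame of rail_mid between -0.008 and 0.008 m and z of tag in the frame of rail_mid between -0.008 and 0.008 m and angle between tag's own z axis and vertical below 0.3 rad and y of tag in the frame of rail_mid between -0.21 and 0.088 m), for 0.05 s.
At the end, for the whole second after the job is handed in: The yellow tag hangs astride the rail (axis within 8 mm, upright within 0.3 rad), within 15 mm of the empty bin's middle line along the rail, released and at rest; the white tag is within 40 mm, the carton, tape, black box and screwdriver within 30 mm, of their starts (x of tag in the frame of rail_mid between -0.008 and 0.008 m and z of tag in the frame of rail_mid between -0.008 and 0.008 m and angle between tag's own z axis and vertical below 0.3 rad and y of tag in the frame of bin_empty between -0.015 and 0.015 m and contact force between the fingers and tag below 0.05 N and linear speed of tag below 0.02 m/s and angular speed of tag below 0.3 rad/s and distance of tag_white from where it was at the start of the episode below 0.04 m and distance of each of carton, tape, black_box, screwdriver from where it was at the start of the episode below 0.03 m); the robot touches nothing.
It fails at once if the tag is lifted off the rail over its bare part, above the bins (y of tag in the frame of rail_mid between -0.21 and 0.08 m and x of tag in the frame of rail_mid between -0.03 and 0.03 m and z of tag in the frame of rail_mid above 0.06 m).
It fails at once if the white tag is moved more than 40 mm (distance of tag_white from where it was at the start of the episode above 0.04 m).
It fails at once if the carton, tape, black box or screwdriver is moved more than 30 mm (distance of any of carton, tape, black_box, screwdriver from where it was at the start of the episode above 0.03 m).
It also fails if it takes over 54 s, if anything falls off the work surface, if the arm or the gripper's body presses on something with over 40 N, if the wrist force passes 120 N, or if a joint passes its speed limit or range.

## Working session

There is one attempt and no reset: what is moved stays moved. The work goes in short steps, Python scripts to look and compute and a tool call to move; the robot and the scene stay as the last step left them, time stands still between calls to the robot, and variables do not carry over. Pictures are saved under pics/ and viewed, and the job is handed in when it is done.

Besides the shell and the picture viewer there is one more tool, called after ">>>" as name(argument=value, ...) on one line, values as JSON. send_rows: Moves the arm, as the interface text tells. Its arguments: {"type":"object","properties":{"targets":{"type":"array"},"newtons":{"type":"number"}},"required":["targets"]}

```bash
mkdir -p pics; cat > h.py <<'E'
import numpy as np, cv2
from workcell import monitor, eyes, ticket
def snap(cam,fn,crop=None,scale=1):
    r=eyes.read_camera(cam); im=r["img"][:,:,::-1].copy()
    if crop: x0,y0,x1,y1=crop; im=im[y0:y1,x0:x1]
    if scale!=1: im=cv2.resize(im,None,fx=scale,fy=scale,interpolation=cv2.INTER_CUBIC)
    cv2.imwrite("pics/"+fn,im); return r
def proj(r,p):
    c=np.linalg.inv(r["pose"])@np.r_[p,1]; u=r["camera_matrix"]@c[:3]; return (u[:2]/u[2]).round(0)
E
python3 - <<'E'
from h import *
for cam in ["scene","top"]:
    r=snap(cam,cam+"0.png"); np.savez(cam+"0.npz",**r)
    for n in ["tag","tag_white","tag_post","stand","rail_mid","sleeve_mid","bin_empty","bin_nuts","bin_cartons"]:
        for d in eyes.tip_of(n,cam)[:4]:
            print(cam,n,np.round(d["xyz"],3),round(d["conf"],2),proj(r,d["xyz"]))
s=monitor.get_state();print(s["clock"],s["tcp_pos"],s["orientation"],s["finger_gap"])
E
```

```text
scene tag [0.445 0.243 0.122] 0.9 [428. 190.]
scene tag [0.341 0.207 0.068] 0.75 [395. 182.]
scene tag_white [0.448 0.351 0.121] 0.59 [467. 184.]
scene tag_white [0.445 0.242 0.121] 0.53 [427. 191.]
scene tag_post [0.451 0.244 0.174] 0.91 [433. 176.]
scene tag_post [0.341 0.208 0.12 ] 0.83 [398. 167.]
scene stand [0.446 0.299 0.003] 0.83 [438. 219.]
scene stand [0.449 0.243 0.139] 0.41 [430. 186.]
scene rail_mid [ 0.59  -0.02   0.174] 0.63 [346. 242.]
scene sleeve_mid [0.6   0.132 0.175] 0.87 [415. 230.]
scene sleeve_mid [ 0.675 -0.083 -0.002] 0.33 [327. 326.]
scene bin_empty [0.681 0.012 0.003] 0.75 [368. 317.]
scene bin_empty [0.793 0.214 0.003] 0.67 [472. 338.]
scene bin_nuts [ 0.674 -0.082 -0.006] 0.55 [327. 327.]
scene bin_nuts [0.448 0.242 0.134] 0.54 [429. 188.]
scene bin_cartons [ 0.671 -0.177  0.005] 0.9 [285. 334.]
top tag [0.445 0.243 0.119] 0.91 [175. 281.]
top tag [0.339 0.207 0.064] 0.86 [193. 332.]
top tag [ 0.672 -0.085  0.001] 0.7 [328. 197.]
top tag [ 0.671 -0.176  0.004] 0.46 [366. 199.]
top tag_white [0.452 0.353 0.118] 0.86 [125. 277.]
top tag_post [0.335 0.206 0.123] 0.7 [189. 333.]
top tag_post [0.447 0.239 0.175] 0.57 [172. 277.]
top tag_post [0.445 0.242 0.128] 0.38 [175. 281.]
top stand [0.447 0.297 0.001] 0.83 [163. 285.]
top rail_mid [ 0.594 -0.023  0.168] 0.87 [301. 213.]
top rail_mid [0.598 0.136 0.166] 0.56 [226. 209.]
top sleeve_mid [0.598 0.135 0.169] 0.71 [226. 209.]
top bin_empty [ 0.798  0.216 -0.   ] 0.86 [206. 143.]
top bin_empty [0.681 0.009 0.001] 0.65 [289. 192.]
top bin_nuts [ 0.674 -0.084  0.001] 0.62 [327. 196.]
top bin_nuts [ 0.592 -0.021  0.168] 0.38 [300. 214.]
top bin_cartons [ 0.67  -0.176  0.004] 0.96 [365. 199.]
1.0 [0.18841934 0.54329812 0.23134138] [-3.41869004e-05  8.14759265e-01  5.79799394e-01  4.72493453e-05] 0.08519173200921498
```

```bash
python3 - <<'E'
import numpy as np,cv2
a=np.load("scene0.npz")["img"][:,:,::-1]; b=np.load("top0.npz")["img"][:,:,::-1]
cv2.imwrite("pics/c1.png",cv2.resize(a[130:380,240:540],None,fx=2.4,fy=2.4,interpolation=2))
cv2.imwrite("pics/c2.png",cv2.resize(b[100:370,80:420],None,fx=2.2,fy=2.2,interpolation=2))
E
```

```text
(no output)
```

View pics/scene0.png

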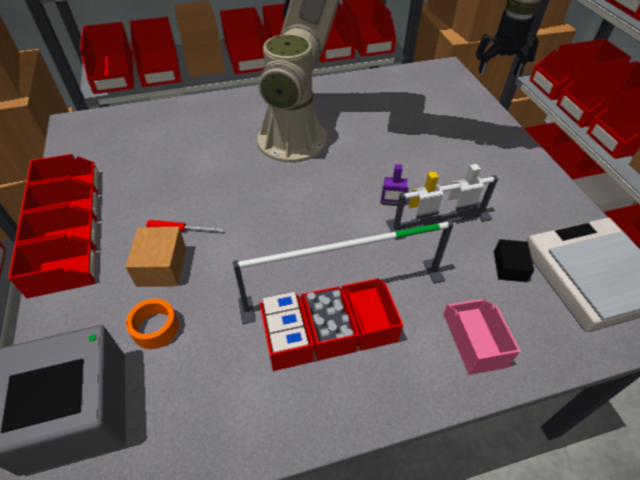

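View pics/c1.png

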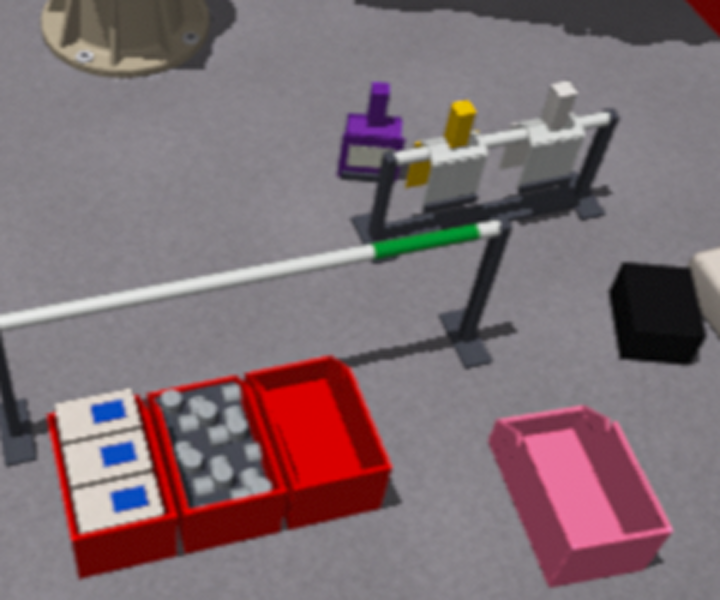

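View pics/c2.png

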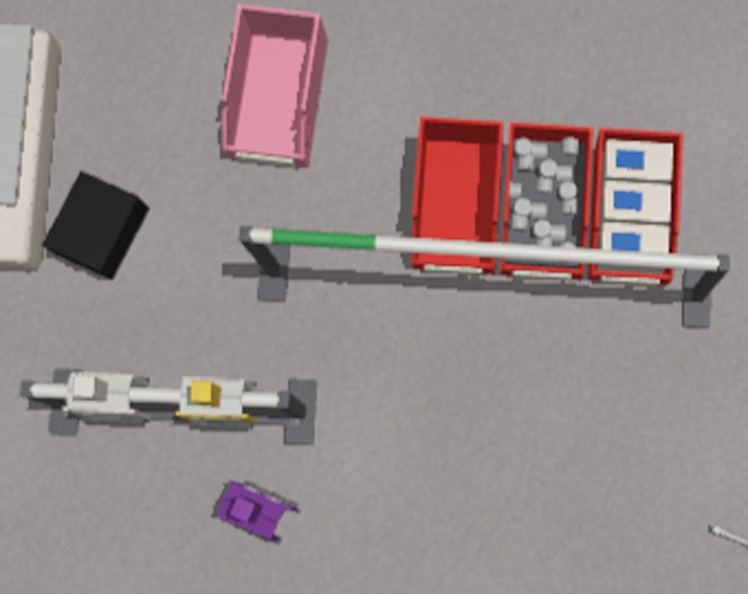

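Candidates in scene view: the yellow tag at (430,185) and the purple look-alike at (396,185). The yellow one hangs on the stand, with its plate and post coloured yellow in the crop, so it is the right one. For the bin, the red empty one at (370,305) is in the row, while the pink look-alike at (480,335) stands apart. Next I'll fit the geometry from depth.

```bash
python3 - <<'E'
import numpy as np,cv2
for cam in ["top","scene"]:
    d=np.load(cam+"0.npz"); z=d["z_map"];K=d["camera_matrix"];T=d["pose"];im=d["img"].astype(int)
    v,u=np.mgrid[:480,:640]
    P=np.stack([(u-K[0,2])/K[0,0]*z,(v-K[1,2])/K[1,1]*z,z],-1)@T[:3,:3].T+T[:3,3]
    hsv=cv2.cvtColor(d["img"],cv2.COLOR_RGB2HSV).astype(int);ok=z>0
    X,Y,Z=P[...,0],P[...,1],P[...,2]
    def line(m,name):
        p=P[m];c=np.median(p,0)
        L=cv2.fitLine(p[:,:2].astype(np.float32),cv2.DIST_HUBER,0,.001,.001).ravel()
        if L[1]<0:L[:2]*=-1
        print(cam,name,m.sum(),"c",c.round(4),"yaw",np.degrees(np.arctan2(-L[0],L[1])).round(2),"x@",[(L[2]+L[0]/L[1]*(yy-L[3])).round(4) for yy in (c[1],)],"yrange",np.percentile(p[:,1],[0,1,50,99,100]).round(4))
    line(ok&(Z>.16)&(Z<.19)&(abs(X-.595)<.04)&(Y>-.24)&(Y<.2),"rail")
    line(ok&(hsv[...,0]>45)&(hsv[...,0]<80)&(hsv[...,1]>120)&(Z>.15)&(abs(X-.595)<.04),"green")
    line(ok&(Z>.115)&(Z<.135)&(abs(X-.448)<.012)&(Y>.15)&(Y<.44),"standbar+roof")
    m=ok&(Z>.168)&(Z<.185)&(abs(X-.448)<.03)
    for a,b,n in((.2,.28,"yellowpost"),(.32,.39,"whitepost")):
        q=m&(Y>a)&(Y<b); print(cam,n,q.sum(),P[q].mean(0).round(4) if q.any() else "",P[q].min(0).round(3),P[q].max(0).round(3))
    # bin rims
    red=((hsv[...,0]<8)|(hsv[...,0]>172))&(hsv[...,1]>150)&ok&(X>.58)&(X<.78)&(abs(Y+.08)<.18)
    q=red&(Z>.068)&(Z<.085)
    print(cam,"rim y hist",q.sum()); h,e=np.histogram(P[q][:,1],bins=np.arange(-.24,.08,.005))
    print([(e[i].round(3),h[i]) for i in range(len(h)) if h[i]>0])
    fl=red&(Z<.02)&(Y>-.04)&(X>.62)&(X<.74); print("floor",fl.sum(),P[fl].mean(0) if fl.any() else"",np.percentile(P[fl][:,1],[2,98]) if fl.any() else "")
E
```

```text
top rail 1388 c [ 0.5928 -0.0171  0.1767] yaw -1.72 x@ [np.float64(0.5928)] yrange [-0.2398 -0.2359 -0.0171  0.1954  0.1994]
top green 266 c [0.5961 0.1333 0.1771] yaw -1.57 x@ [np.float64(0.5962)] yrange [0.0858 0.0864 0.1333 0.1813 0.182 ]
top standbar+roof 788 c [0.4471 0.2946 0.1277] yaw -0.34 x@ [np.float64(0.4471)] yrange [0.1646 0.1667 0.2946 0.4237 0.4275]
top yellowpost 98 [0.4477 0.2398 0.1762] [0.438 0.23  0.169] [0.458 0.251 0.184]
top whitepost 103 [0.4492 0.3498 0.1762] [0.439 0.34  0.168] [0.459 0.361 0.183]
top rim y hist 643
[(np.float64(-0.225), np.int64(46)), (np.float64(-0.22), np.int64(30)), (np.float64(-0.215), np.int64(4)), (np.float64(-0.21), np.int64(3)), (np.float64(-0.205), np.int64(4)), (np.float64(-0.2), np.int64(5)), (np.float64(-0.195), np.int64(5)), (np.float64(-0.19), np.int64(3)), (np.float64(-0.185), np.int64(3)), (np.float64(-0.18), np.int64(2)), (np.float64(-0.175), np.int64(2)), (np.float64(-0.17), np.int64(5)), (np.float64(-0.165), np.int64(5)), (np.float64(-0.16), np.int64(4)), (np.float64(-0.155), np.int64(4)), (np.float64(-0.15), np.int64(3))
[... 3393 characters left out ...]
p.int64(43)), (np.float64(-0.03), np.int64(89)), (np.float64(-0.025), np.int64(12)), (np.float64(-0.02), np.int64(8)), (np.float64(-0.015), np.int64(11)), (np.float64(-0.01), np.int64(8)), (np.float64(-0.005), np.int64(9)), (np.float64(0.0), np.int64(8)), (np.float64(0.005), np.int64(8)), (np.float64(0.01), np.int64(9)), (np.float64(0.015), np.int64(8)), (np.float64(0.02), np.int64(9)), (np.float64(0.025), np.int64(10)), (np.float64(0.03), np.int64(7)), (np.float64(0.035), np.int64(10)), (np.float64(0.04), np.int64(7)), (np.float64(0.045), np.int64(9)), (np.float64(0.05), np.int64(81)), (np.float64(0.055), np.int64(31))]
floor 1048 [0.66911362 0.02558388 0.00596148] [-0.00634315  0.05544254]
```

>>> send_rows(targets=[[0.029,-0.0336,0,2,0],[0.029,-0.0336,0,2,0],[0.029,-0.0336,0,2,0],[0.029,-0.0336,0,2,0],[0.029,-0.0336,0,2,0],[0.029,-0.0336,0,2,0],[0.029,-0.0336,0,2,0],[0.029,-0.0336,0,2,0],[0.029,-0.0336,0,2,0],[0,0,0,0,0],[0,0,0,0,0]])

```text
clock: 2.1
tcp_pos: [0.4499, 0.24, 0.2312]
orientation: [-0.0, 0.715, 0.699, -0.0]
wrist_force: [-0.4, -0.7, 0.1]
finger_gap: 0.0854
```

```bash
cat >> h.py <<'E'
def wristpose():
    from scipy.spatial.transform import Rotation as R
    s=monitor.get_state();q=s["orientation"];T=np.eye(4);T[:3,:3]=R.from_quat([q[1],q[2],q[3],q[0]]).as_matrix();T[:3,3]=s["tcp_pos"];return T,s
def wrist(fn):
    T,s=wristpose(); r=snap("wrist",fn); r["pose"]=T@r["T_tool_cam"]; return r,s
def cloud(r):
    z=r["z_map"];K=r["camera_matrix"];T=r["pose"];v,u=np.mgrid[:480,:640]
    P=np.stack([(u-K[0,2])/K[0,0]*z,(v-K[1,2])/K[1,1]*z,z],-1)@T[:3,:3].T+T[:3,3]
    P[z<=0]=np.nan;return P
E
python3 - <<'E'
from h import *
r,s=wrist("w1.png");P=cloud(r);X,Y,Z=np.moveaxis(P,-1,0)
T,_=wristpose();print(s["clock"],s["tcp_pos"],"jaw ang",np.degrees(np.arctan2(T[1,0],T[0,0])))
m=(Z>.168)&(Z<.184)&(abs(X-.449)<.03)&(abs(Y-.241)<.03);q=P[m]
print(m.sum(),q.mean(0),np.percentile(q,[2,98],axis=0))
print(cv2.minAreaRect(((q[:,:2]-[.449,.241])*1000).astype(np.float32)))
E
```

```text
2.1 [0.44987837 0.24003354 0.2312108 ] jaw ang 88.80960701440122
1108 [0.44539786 0.24282399 0.17508942] [[0.43671355 0.23346793 0.16968274]
 [0.45555721 0.25232469 0.17671438]]
((-2.2086567878723145, 1.816817283630371), (19.329771041870117, 20.61066246032715), 88.87435913085938)
```

View pics/w1.png

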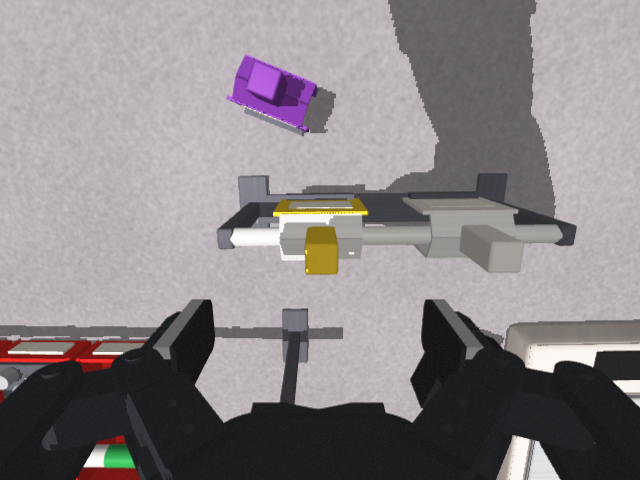

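The wrist view shows the yellow post at (322,250) between the jaws, with the white one well to the right at (490,245). I'll descend and grip.

>>> send_rows(targets=[[-0.002,0.002,-0.03,0,0],[0,0,-0.03,0,0],[0,0,-0.029,0,0],[0,0,0,0,0],[0,0,0,0,120],[0,0,0,0,255],[0,0,0,0,255],[0,0,0,0,255],[0,0,0,0,255],[0,0,0,0,255],[0,0,0,0,255]], newtons=40)

```text
clock: 3.25
tcp_pos: [0.4481, 0.2431, 0.1434]
orientation: [0.0, 0.714, 0.7, 0.001]
wrist_force: [-0.6, -0.1, 6.6]
finger_gap: 0.0191
```

>>> send_rows(targets=[[0,0,0.01,0,255],[0,0,0.02,0,255],[0,0,0.03,0,255],[0,0,0.03,0,255],[0,0,0.03,0,255],[0,0,0.03,0,255],[0,0,0,0,255],[0,0,0,0,255]])

```text
clock: 4.05
tcp_pos: [0.4476, 0.2429, 0.2928]
orientation: [0.0, 0.714, 0.7, 0.001]
wrist_force: [-0.5, 0.1, -1.9]
finger_gap: 0.0195
```

```bash
python3 - <<'E'
from h import *
r,s=wrist("w2.png");P=cloud(r);X,Y,Z=np.moveaxis(P,-1,0)
print(s["clock"],s["tcp_pos"],s["finger_gap"],s["wrist_force"])
hsv=cv2.cvtColor(r["img"],cv2.COLOR_RGB2HSV).astype(int)
q=P[(hsv[...,0]>18)&(hsv[...,0]<32)&(hsv[...,1]>150)&(hsv[...,2]>80)]
print(len(q),np.nanpercentile(q,[2,50,98],axis=0))
rs=snap("scene","s2.png",(360,100,560,260),3.5)
for n in("tag","tag_post"): print(n,[(np.round(d["xyz"],3),round(d["conf"],2)) for d in eyes.tip_of(n,"scene")[:3]])
E
```

```text
4.05 [0.44764721 0.2429486  0.2927885 ] 0.019496947151702273 [-0.54368816  0.10997329 -1.93642843]
7034 [[0.42726721 0.21175367 0.21790847]
 [0.4364571  0.24371615 0.3104546 ]
 [0.45436458 0.27610188 0.32582537]]
tag [(array([0.444, 0.242, 0.268]), 0.76), (array([0.45 , 0.247, 0.325]), 0.72), (array([0.344, 0.206, 0.065]), 0.65)]
tag_post [(array([0.449, 0.244, 0.324]), 0.95), (array([0.343, 0.207, 0.118]), 0.57)]
```

View pics/w2.png

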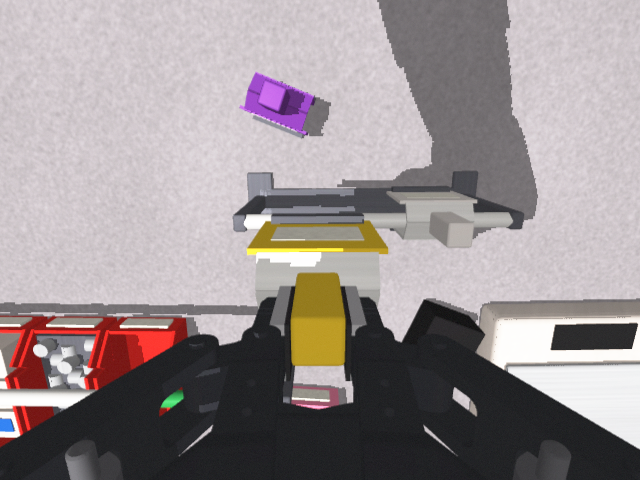

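View pics/s2.png

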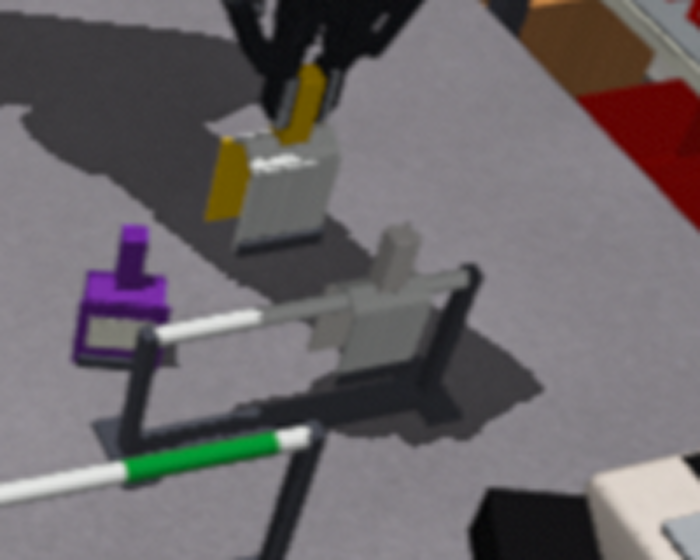

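The tag is held upright at scene (430,160 full frame), and the stand and white tag look undisturbed. Moving it over the sleeve.

>>> send_rows(targets=[[0.025,-0.018,0,-0.8,255],[0.025,-0.018,0,0,255],[0.025,-0.018,0,0,255],[0.025,-0.018,0,0,255],[0.025,-0.018,0,0,255],[0.025,-0.019,0,0,255],[0,0,0,0,255],[0,0,0,0,255],[0,0,0,0,255]])

```text
clock: 5.15
tcp_pos: [0.5965, 0.1343, 0.2917]
orientation: [-0.001, 0.719, 0.695, -0.001]
wrist_force: [-0.2, -0.5, -1.8]
finger_gap: 0.0195
```

```bash
python3 - <<'E'
from h import *
r,s=wrist("w3.png");P=cloud(r);X,Y,Z=np.moveaxis(P,-1,0)
print(s["clock"],s["tcp_pos"],s["finger_gap"],s["wrist_force"])
hsv=cv2.cvtColor(r["img"],cv2.COLOR_RGB2HSV).astype(int)
g=P[(hsv[...,0]>45)&(hsv[...,0]<80)&(hsv[...,1]>120)&(Z>.15)];print("green",len(g),np.nanpercentile(g,[2,50,98],axis=0) if len(g) else "")
for cam,c in(("scene",(340,100,540,260)),("top",(120,130,320,290))):
    rs=snap(cam,cam+"3.png",c,3.5)
    P=cloud(rs);X,Y,Z=np.moveaxis(P,-1,0);hsv=cv2.cvtColor(rs["img"],cv2.COLOR_RGB2HSV).astype(int)
    m=(hsv[...,0]>18)&(hsv[...,0]<32)&(hsv[...,1]>150)&(Z>.19)&(abs(X-.6)<.1);q=P[m]
    print(cam,"yellow",len(q),np.nanpercentile(q,[2,50,98],axis=0).round(4))
    m=(Z>.16)&(Z<.18)&(abs(X-.595)<.03)&(Y>-.2)&(Y<.22);q=P[m];L=np.polyfit(q[:,1],q[:,0],1);print(cam,"rail x at .134",np.polyval(L,.134).round(4))
    for n in("tag","tag_post","tag_roof","sleeve_mid"): print(n,[(np.round(d["xyz"],3),round(d["conf"],2)) for d in eyes.tip_of(n,cam)[:2]])
E
```

```text
5.15 [0.5964905  0.13431597 0.29165641] 0.01950140920377008 [-0.19459964 -0.48231638 -1.83441122]
green 82 [[0.58856179 0.08593257 0.17113209]
 [0.59237069 0.18146528 0.17481249]
 [0.59748643 0.18475808 0.17766431]]
scene yellow 400 [[0.5779 0.1021 0.2094]
 [0.5948 0.126  0.2846]
 [0.6086 0.1454 0.3288]]
scene rail x at .134 0.6025
tag [(array([0.342, 0.204, 0.068]), 0.95), (array([0.594, 0.133, 0.268]), 0.61)]
tag_post [(array([0.341, 0.208, 0.118]), 0.94), (array([0.597, 0.139, 0.323]), 0.71)]
tag_roof [(array([0.595, 0.134, 0.28 ]), 0.84), (array([0.339, 0.204, 0.079]), 0.72)]
sleeve_mid []
top yellow 80 [[0.5768 0.0994 0.2149]
 [0.5785 0.1253 0.2641]
 [0.5883 0.1356 0.3243]]
top rail x at .134 0.5978
tag [(array([0.597, 0.132, 0.267]), 0.69)]
tag_post [(array([0.596, 0.13 , 0.325]), 0.63), (array([ 0.633,  0.396, -0.001]), 0.15)]
tag_roof [(array([0.597, 0.131, 0.281]), 0.86)]
sleeve_mid []
```

View pics/w3.png

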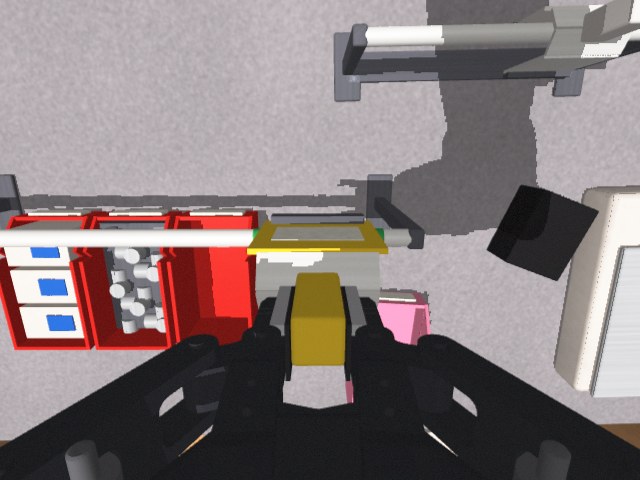

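View pics/scene3.png

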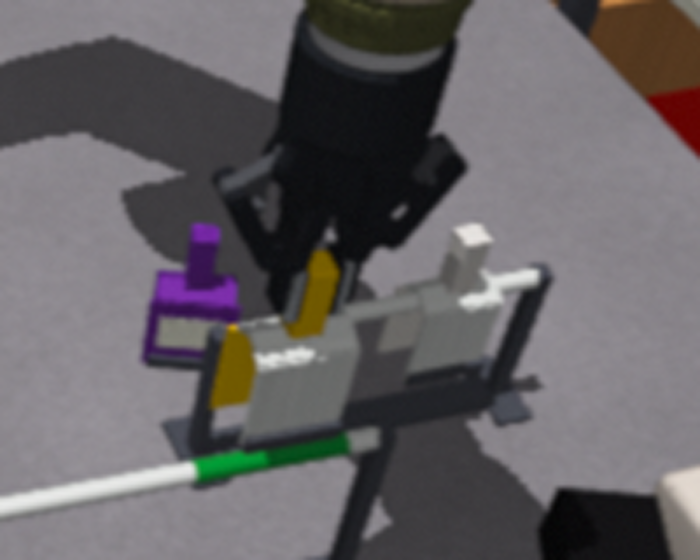

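View pics/top3.png

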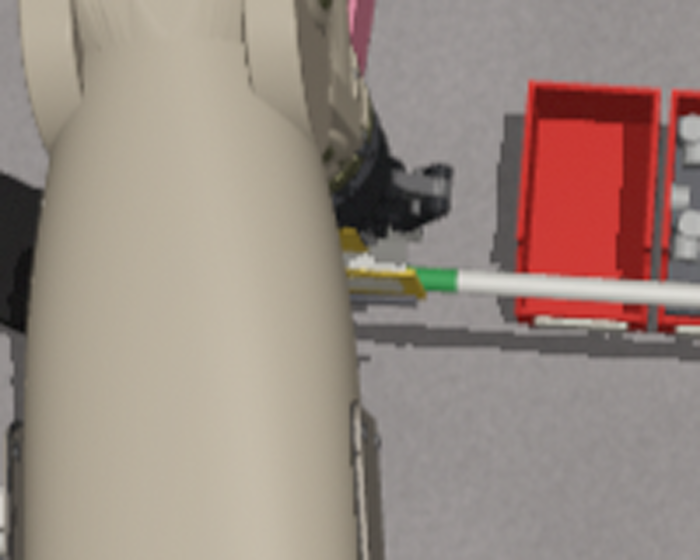

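The wrist view shows the yellow plate over the green sleeve around (320,237). The tag sits about 3 mm short of the rail axis in x. I'll correct that while lowering.

>>> send_rows(targets=[[0.003,0,-0.02,0,255],[0,0,-0.02,0,255],[0,0,-0.02,0,255],[0,0,-0.015,0,255],[0,0,-0.012,0,255],[0,0,-0.006,0,255],[0,0,0,0,255],[0,0,0,0,255]])

```text
clock: 6.5
tcp_pos: [0.6008, 0.1339, 0.2]
orientation: [0.0, 0.719, 0.695, 0.0]
wrist_force: [-0.0, 0.9, -1.3]
finger_gap: 0.0196
```

```bash
python3 - <<'E'
from h import *
r,s=wrist("w4.png")
print(s["clock"],s["tcp_pos"],s["finger_gap"],s["wrist_force"])
rs=snap("scene","scene4.png",(340,100,540,260),3.5)
E
```

```text
6.5 [0.60079403 0.13391488 0.19998809] 0.01963631478205067 [-0.04178815  0.9208434  -1.33418198]
```

View pics/scene4.png

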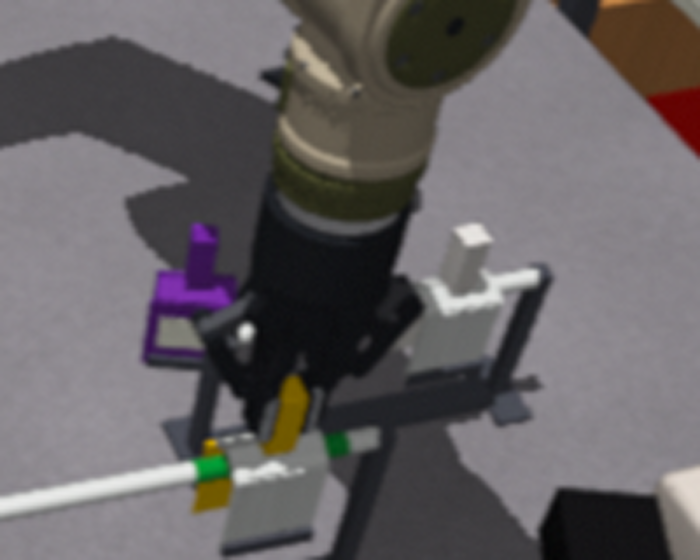

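View pics/w4.png

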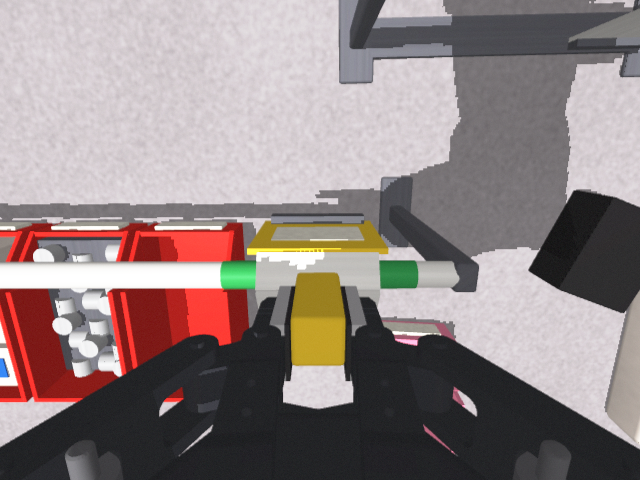

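The tag is astride the sleeve, with green visible on both sides at (238,275) and (398,275). I'll lower the last 6 mm and release.

>>> send_rows(targets=[[0,0,-0.003,0,255],[0,0,-0.003,0,255],[0,0,0,0,255],[0,0,0,0,255],[0,0,0,0,150],[0,0,0,0,150],[0,0,0,0,150],[0,0,0,0,150],[0,0,0,0,150]])

```text
clock: 7.5
tcp_pos: [0.6004, 0.1339, 0.1931]
orientation: [-0.0, 0.719, 0.695, -0.0]
wrist_force: [0.2, 0.7, 0.1]
finger_gap: 0.0354
```

```bash
python3 - <<'E'
from h import *
r,s=wrist("w5.png")
print(s["clock"],s["tcp_pos"],s["finger_gap"],s["wrist_force"])
rs=snap("scene","scene5.png",(340,100,540,260),3.5)
for n in("tag","tag_post","tag_roof"): print(n,[(np.round(d["xyz"],3),round(d["conf"],2)) for d in eyes.tip_of(n,"scene")[:2]])
E
```

```text
7.5 [0.6003624  0.13387242 0.19310276] 0.03544045264072978 [0.15161944 0.72351418 0.06097189]
tag [(array([0.339, 0.209, 0.068]), 0.83), (array([0.596, 0.132, 0.171]), 0.76)]
tag_post [(array([0.344, 0.205, 0.12 ]), 0.95), (array([0.605, 0.138, 0.222]), 0.67)]
tag_roof [(array([0.597, 0.134, 0.187]), 0.95), (array([0.34 , 0.207, 0.078]), 0.68)]
```

View pics/scene5.png

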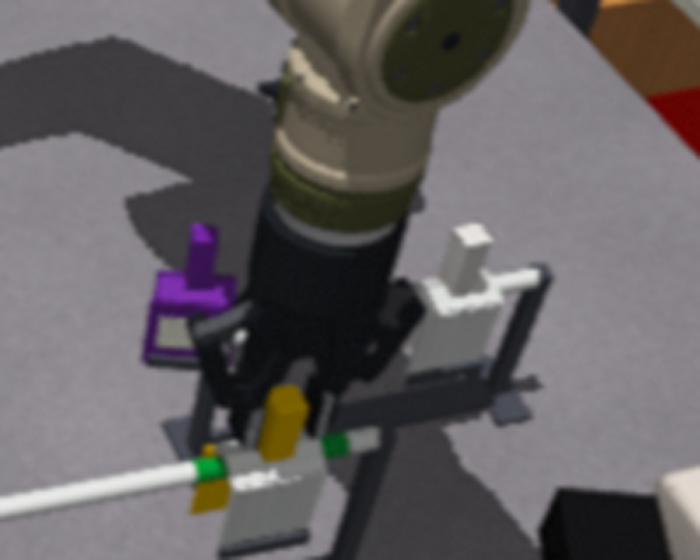

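View pics/w5.png

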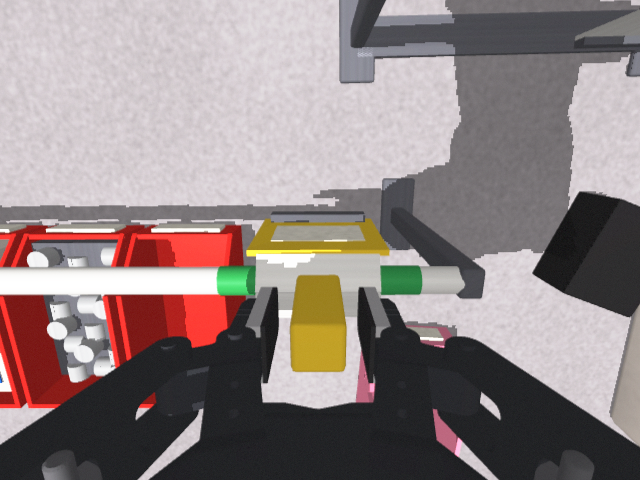

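Released: the pads stand clear on both sides of the post at (318,320), and the tag hangs on the sleeve (z≈0.17). Next I'll lower slightly and push with one finger along the rail.

>>> send_rows(targets=[[0,0,-0.005,0,150],[-0.0001,-0.005,0,0,150],[-0.0001,-0.005,0,0,150],[-0.0002,-0.006,0,0,150],[-0.0002,-0.007,0,0,150],[-0.0002,-0.007,0,0,150],[-0.0002,-0.007,0,0,150],[-0.0002,-0.007,0,0,150],[-0.0002,-0.007,0,0,150],[0,0,0,0,150]])

```text
clock: 8.75
tcp_pos: [0.5991, 0.0817, 0.1884]
orientation: [0.0, 0.719, 0.695, -0.0]
wrist_force: [0.8, -0.4, -0.1]
finger_gap: 0.0356
```

```bash
python3 - <<'E'
from h import *
r,s=wrist("w6.png")
print(s["clock"],s["tcp_pos"],s["finger_gap"],s["wrist_force"])
rs=snap("scene","scene6.png",(340,100,540,260),3.5)
for n in("tag","tag_post","tag_roof"): print(n,[(np.round(d["xyz"],3),round(d["conf"],2)) for d in eyes.tip_of(n,"scene")[:2]])
E
```

```text
8.75 [0.59914958 0.08171519 0.18841873] 0.0355571647215217 [ 0.80921869 -0.42426468 -0.14905843]
tag [(array([0.593, 0.089, 0.171]), 0.78)]
tag_post [(array([0.604, 0.092, 0.221]), 0.69)]
tag_roof [(array([0.601, 0.092, 0.184]), 0.63), (array([0.598, 0.131, 0.173]), 0.45)]
```

View pics/w6.png

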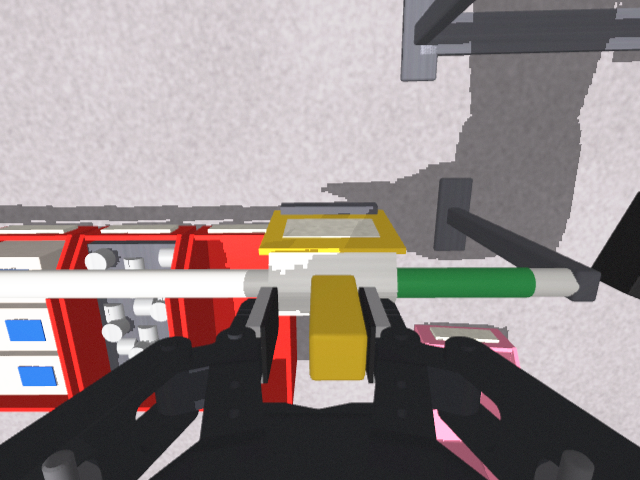

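View pics/scene6.png

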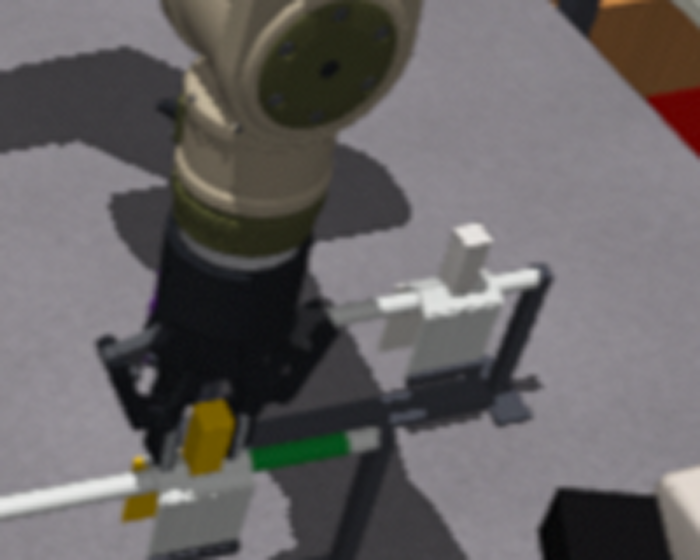

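The tag slid cleanly (now at y≈0.09, hanging level). Continuing.

>>> send_rows(targets=[[-0.0002,-0.006,0,0,150],[-0.0002,-0.007,0,0,150],[-0.0002,-0.007,0,0,150],[-0.0002,-0.007,0,0,150],[-0.0002,-0.007,0,0,150],[-0.0002,-0.007,0,0,150],[-0.0002,-0.007,0,0,150],[-0.0002,-0.007,0,0,150],[-0.0002,-0.006,0,0,150],[-0.0002,-0.004,0,0,150],[0,0,0,0,150]])

```text
clock: 10.1
tcp_pos: [0.597, 0.0171, 0.1883]
orientation: [0.0, 0.719, 0.695, -0.0]
wrist_force: [-0.0, -0.1, 0.2]
finger_gap: 0.035
```

```bash
python3 - <<'E'
from h import *
r,s=wrist("w7.png")
print(s["clock"],s["tcp_pos"],s["finger_gap"],s["wrist_force"])
P=cloud(r);X,Y,Z=np.moveaxis(P,-1,0);hsv=cv2.cvtColor(r["img"],cv2.COLOR_RGB2HSV).astype(int)
ye=(hsv[...,0]>18)&(hsv[...,0]<32)&(hsv[...,1]>150)&(hsv[...,2]>60)
q=P[ye&(Z<.18)];print("plate y",np.nanpercentile(q[:,1],[1,99]))
q=P[ye&(Z>.21)&(Z<.235)];print("post y",np.nanpercentile(q[:,1],[1,99]) if len(q) else"")
red=((hsv[...,0]<8)|(hsv[...,0]>172))&(hsv[...,1]>150)&(Z>.06)&(Z<.09)
h,e=np.histogram(P[red][:,1],bins=np.arange(-.15,.08,.005));print([(e[i].round(3),int(h[i])) for i in range(len(h)) if h[i]>60])
rs=snap("scene","scene7.png",(230,160,510,380),2.8)
for n in("tag","tag_post","tag_roof","bin_empty"): print(n,[(np.round(d["xyz"],3),round(d["conf"],2)) for d in eyes.tip_of(n,"scene")[:2]])
E
```

```text
10.1 [0.59704778 0.01710325 0.18825536] 0.03503619995539237 [-0.03072907 -0.11435977  0.19544206]
plate y [-0.00873029  0.06010192]
post y [0.01539848 0.03489588]
[(np.float64(-0.14), 243), (np.float64(-0.135), 564), (np.float64(-0.125), 564), (np.float64(-0.035), 69), (np.float64(-0.03), 122), (np.float64(0.0), 64), (np.float64(0.005), 61), (np.float64(0.01), 76), (np.float64(0.015), 67), (np.float64(0.05), 167)]
tag [(array([0.34 , 0.208, 0.068]), 0.85), (array([0.595, 0.026, 0.17 ]), 0.72)]
tag_post [(array([0.601, 0.025, 0.222]), 0.82), (array([0.342, 0.208, 0.117]), 0.58)]
tag_roof [(array([0.34 , 0.206, 0.076]), 0.73), (array([0.596, 0.025, 0.183]), 0.58)]
bin_empty [(array([0.678, 0.012, 0.004]), 0.82), (array([0.797, 0.216, 0.   ]), 0.78)]
```

View pics/w7.png

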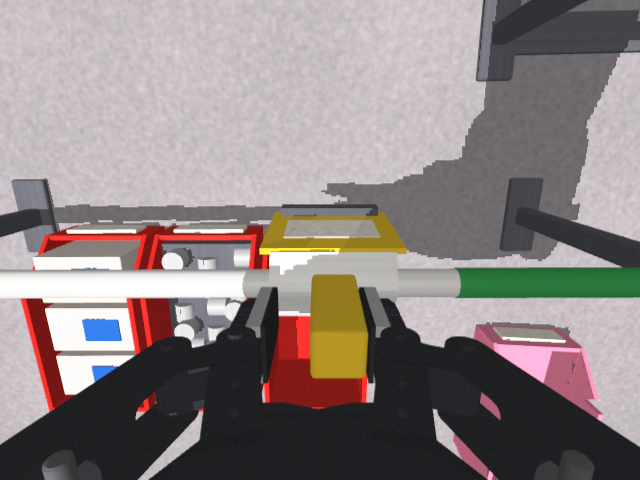

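View pics/scene7.png

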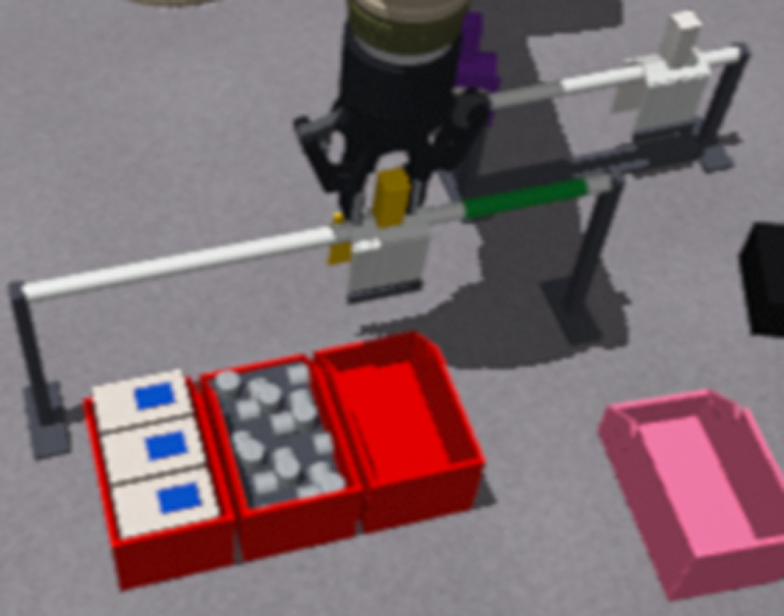

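Tag at y≈0.025, target ≈0.0125. I'll push the last 12.5 mm, centre the fingers, then rise.

>>> send_rows(targets=[[-0.0001,-0.005,0,0,150],[-0.0002,-0.005,0,0,150],[0,-0.0025,0,0,150],[0,0,0,0,150],[0,0.004,0,0,150],[0,0.0035,0,0,150],[0,0,0,0,150],[0,0,0.02,0,150],[0,0,0.04,0,150],[0,0,0.04,0,150],[0,0,0,0,150]])

```text
clock: 11.5
tcp_pos: [0.5991, 0.0129, 0.2946]
orientation: [0.004, 0.719, 0.695, 0.003]
wrist_force: [0.6, 1.0, -0.2]
finger_gap: 0.035
```

>>> send_rows(targets=[[-0.045,0.03,0.02,0,0],[-0.045,0.03,0.02,0,0],[-0.045,0.03,0,0,0],[-0.03,0.03,0,0,0],[0,0,0,0,0],[0,0,0,0,0],[0,0,0,0,0],[0,0,0,0,0]])

```text
clock: 12.3
tcp_pos: [0.4479, 0.1221, 0.3225]
orientation: [-0.0, 0.719, 0.695, -0.0]
wrist_force: [-0.3, 0.3, -0.2]
finger_gap: 0.0852
```

```bash
python3 - <<'E'
from h import *
s=monitor.get_state();print(s["clock"],s["tcp_pos"],s["finger_gap"],s["wrist_force"])
for cam,c in(("scene",(230,160,510,380)),("top",(200,130,420,290))):
    rs=snap(cam,cam+"8.png",c,2.8)
    P=cloud(rs);X,Y,Z=np.moveaxis(P,-1,0);hsv=cv2.cvtColor(rs["img"],cv2.COLOR_RGB2HSV).astype(int)
    q=P[(Z>.218)&(Z<.236)&(abs(X-.596)<.04)&(abs(Y-.012)<.04)];print(cam,"post top",len(q),np.mean(q,0) if len(q) else "",np.percentile(q[:,1],[2,98]) if len(q) else "")
    red=((hsv[...,0]<8)|(hsv[...,0]>172))&(hsv[...,1]>150)&(Z>.068)&(Z<.085)&(X>.6)&(X<.77)
    for a,b in((-.04,-.015),(.035,.07)):
        q=P[red&(Y>a)&(Y<b)];L=np.median(q[:,1]) if len(q) else None;print(" wall",len(q),L,np.percentile(q[:,1],[5,95]) if len(q) else "")
    for n in("tag","tag_post","tag_roof","bin_empty","tag_white"): print(n,[(np.round(d["xyz"],3),round(d["conf"],2)) for d in eyes.tip_of(n,cam)[:3]])
E
```

```text
12.3 [0.44786481 0.12205606 0.32250497] 0.08523163544500836 [-0.26220712  0.27114082 -0.21591942]
scene post top 104 [0.60100035 0.01277082 0.22568357] [0.00405563 0.02285923]
 wall 216 -0.02990741278395459 [-0.03974139 -0.02086304]
 wall 141 0.05364716364478958 [0.03926593 0.05702472]
tag [(array([0.591, 0.012, 0.169]), 0.59)]
tag_post [(array([0.34 , 0.205, 0.12 ]), 0.68), (array([0.6  , 0.015, 0.224]), 0.61)]
tag_roof [(array([0.598, 0.018, 0.184]), 0.89), (array([0.342, 0.208, 0.078]), 0.77)]
bin_empty [(array([0.795, 0.21 , 0.001]), 0.96), (array([0.6  , 0.014, 0.222]), 0.44)]
tag_white [(array([0.451, 0.353, 0.124]), 0.57)]
top post top 103 [0.59719382 0.01078975 0.22591844] [0.00108321 0.02110206]
 wall 87 -0.031407528780368385 [-0.03953047 -0.02100588]
 wall 97 0.05192656253271531 [0.04031245 0.05477128]
tag [(array([0.594, 0.011, 0.17 ]), 0.92)]
tag_post [(array([0.598, 0.012, 0.225]), 0.8)]
tag_roof []
bin_empty [(array([ 0.799,  0.218, -0.003]), 0.76), (array([ 0.683,  0.01 , -0.002]), 0.64), (array([ 0.633,  0.4  , -0.003]), 0.61)]
tag_white [(array([ 0.679,  0.009, -0.002]), 0.59), (array([0.45 , 0.354, 0.12 ]), 0.44)]
```

View pics/scene8.png

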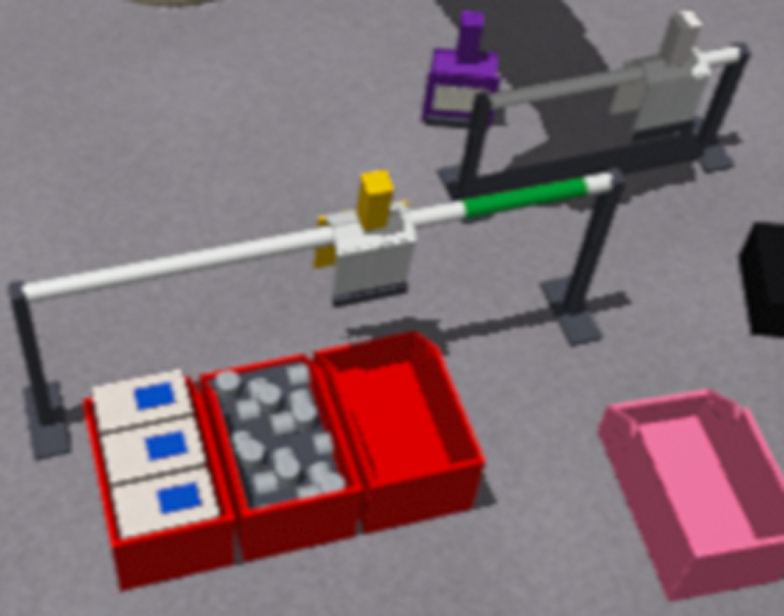

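View pics/top8.png

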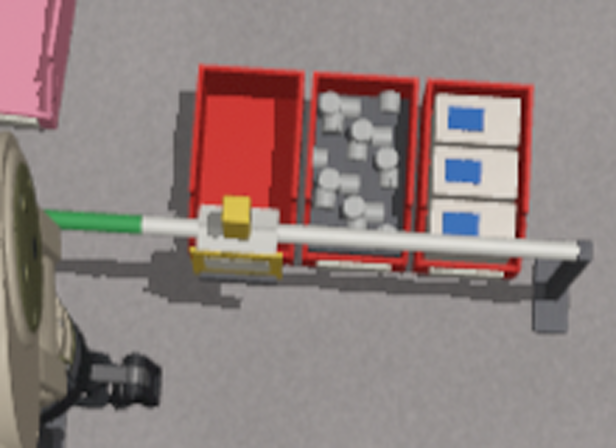

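The yellow tag hangs at y≈0.012, against a bin middle line of ≈0.0125 where it crosses the rail. It is upright and free, and the arm is clear. Handing in.

```bash
python3 - <<'E'
from h import *
print(ticket.hand_in())
E
```

```text
the job is handed in; nothing more can be done
None
```

I hung the yellow tag on the green sleeve, let go of it there, and slid it along the rail to the empty red bin with one finger. I then backed the arm clear and handed the job in at about 12.4 s of the 54 s allowed. The hand-in gives no verdict.

- **Position:** The last views put the tag's post at y ≈ 0.011 m (top camera) and 0.013 m (scene camera). The bin's middle line crosses the rail at about 0.0125 m, so the tag is within about 2 mm of it.
- **How it hangs:** It looks upright, and the cameras put its origin at z ≈ 0.17 m, which is the rail's height. I did not measure its speed directly.
- **Other objects:** The white tag read the same position as at the start, within the detector's error of about 4 mm. The arm worked well away from the carton, tape, black box and screwdriver, but I did not re-measure them at the end.
- **Disagreements:** The top and scene cameras differed by about 4–6 mm across the rail, so I used values between them. The networks sometimes reported the purple tag or the pink bin instead. I set those aside by colour and position.

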